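# Open the junction box: press the snap tab in and push the released cover off its seat

## Task

Open the junction box so that its terminal screws can be reached: press the snap tab in with the fingertips until the cover springs loose, then push the cover straight off its seat until all of it lies flat on the bench just beyond the mounting plate. Only press and push with light force: the cover must not be gripped hard, forced, lifted or tipped. Leave the tools and the nut beside the box where they lie.

Things in the scene. Friction and masses are not known exactly. Their poses are not given: they have to be found in the camera images.
- box_base: Base of the junction box, screwed down: dark steel plate 194 x 124 x 3 mm (x -76 to +118 mm) with a black end block (68 x 86 mm, 39 mm high, glands to x = -92 mm) at its rear and a low terminal strip under the cover. Origin: on the bench, mid-width, at the rear edge of the seated cover. x: the way the cover comes off; z up. Keepers at the cover's front stand at y = +-59 mm, 12.5 mm high.
- snap_tab (a joint): The snap tab, a sprung lever hinged at the rear of the end block: rad, 0 at rest, 0.15 at its stop. Pressing its pad down sinks the tooth that holds the cover: at about 0.1 the cover is free, springs some 14 mm forward by itself and stays released when the tab comes up. The pad goes down 5.6 mm in all and takes 5 to 15 N.
- tab_pad (a point): Middle of the top of the snap tab's ribbed press pad, 47 mm above the bench at rest. The pad is 30 x 30 mm and stands 8 mm above all that is within 60 mm of it; pressed home it is still 2 mm above the end block.
- cover: The cover: grey steel hood 114 mm long (x, with a 14 mm toe flange), 86 mm wide (103 mm over two feet near its front), 0.25 kg, open below and at its rear; rear half 29 mm high, front half 42 mm. Origin: middle of its rear edge, on its underside, seated 3 mm above the base's origin; axes as the base's. Once released it slides along the base's x with a push of 1 to 3 N, kept straight by guides while on the plate.
- push_face (a point): Middle of the upright step across the cover's roof, where the low rear half meets the high front half: a flat face 86 mm wide, 13 mm high, looking to the rear (-x of the cover). The point is 6.5 mm above the low roof, 50 mm ahead of the cover's rear edge, 35.5 mm above its underside. Fingertips set down behind it, above the low roof, can push the cover forward.
- screwdriver_mid (a point): Screwdriver, 242 mm long, lying beside the box (middle of it, 14 mm up). A bystander.
- spanner_mid (a point): Small combination spanner, 180 mm long, 7 mm thick, lying on the other side (its middle). A bystander.
- nut_mid (a point): Hexagon nut, 34 mm across, 16 mm high (its centre). A bystander.
Mind the look-alikes: they are no part of the job. Several things have the shape of the cover; the one meant has the colours described above.

How it is judged:
By the outcome, as a careful person would: the job done as asked, in the order asked, and still so for the second after the job is handed in, with the robot touching nothing.
It also fails if it takes over 40 s, if anything falls off the work surface, if the arm or the gripper's body presses on something with over 40 N, if the wrist force passes 120 N, or if a joint passes its speed limit or range.

## Robot

A 7-joint arm with a two-finger parallel gripper is mounted at the origin on the work surface; the furniture and walls round the work are solid. World frame = base frame: x ahead of the robot, y to its left, z up, the work surface at z = 0. Lengths are in m, angles in rad, forces in N, time in s.
With the tool pointing down it reaches from about 0.4 to 0.85 m from the base axis. Payload 10.4 kg.
Tool frame: the origin (TCP) lies between the finger pads; the fingertips stand tcp_to_tips ahead of it and the grasp point (between the pads) lies 8 mm behind it (tcp_to_tips is the distance from the TCP to the fingertips, in m); z points along the fingers, y is the line along which they close (so a half turn about z gives the same grasp; the last joint's range is limited). The gripper opens to 85 mm and grips with 20 to 120 N. Pads are 22 mm wide; open, the fingers measure 114 mm over their backs; the gripper's body (76 mm by 85 mm) begins 54 mm behind the grasp point. The pads swing forward as they close: fully open they stand 13 mm farther back than shut.
Start: joints at [1.116, 0.332, -0.065, 1.46, 0.022, 1.35, -0.088], TCP at [0.262, -0.568, 0.242] pointing down, gripper open.
Joint ranges: [-2.6, 2.6], [-0.5, 2.12], [-1.47, 1.34], [0.16, 2.42], [-1.27, 4.41], [0.06, 2.06], [-2.6, 2.6]. Speed limits (rad/s): [2.22, 2.22, 2.79, 2.79, 3.14, 3.14, 3.14].

## Interface

Orientations are given as a unit quaternion [x, y, z, w].
In Python, from workcell import * gives the robot as it stands.
- The arm moves only by the tool apply_moves, never from a script. Its argument "rows" is a list of rows, each an object of numbers: "x", "y", "z": the shift along the tool's x, y, z in mm; "ax", "ay", "az": the turn, a rotation vector about the tool's x, y, z in degrees; "gripper": the closure, from 0 (fully open) to 1 (shut). A call has 1 to 5 rows; each row shifts and turns the commanded pose from where the row before left it, along the tool's axes as they then stand; what a row does not reach is not made up. A row lasts 1/12 s, in which the tool goes at most 41.7 mm and 7.16 degrees, less where a joint would pass 70% of its speed; a pose out of reach is approached as far as the arm can. A call with a gripper value outside its range is refused whole. The fingers move at their own pace and stop on an object; "newtons" is the grip in N (left out, the last holds). Time passes only in rows, so rows that do not move let the fingers close. It gives the time, the measured TCP pose, the force, the opening and the grip force at its end, in the units of the state.
- get_obs(): the state, without advancing time (a new reading comes with each control period).
- camera(name): name is "side" or "top" or "wrist"; returns a dict with "color" (480x640x3 uint8, red, green, blue), "fov_y" (degrees; the focal length in pixels is half the picture's height over the tangent of half this angle, whatever the lens; pixels are square), "cx", "cy" (the principal point, pixels), "rvec" (rotation vector, rad) and "tvec" (3), from world to camera coordinates, as OpenCV has them. Camera axes: x right, y down, z forward; pixel columns grow to the right and rows downward; lengths in m; the calibration is good to about 2 mm. A picture is of the moment at which its call begins. There is no depth.
- hand_in(): hands the job in; it is judged then, once.
The state is a dict: "clock": time; "joint_pos": joint angles; "joint_velocities": joint speeds; "tau": joint torques, N m; "position": TCP position; "ee_rot": TCP orientation; "ft_force": force on the tool from outside, world axes, zero at the start; "torque": the same for the moment, N m; "grip_width": opening from 0.0 (shut) to 1.0 (fully open); "grasp_force": force on a finger pad.
Only numpy, scipy, OpenCV 4.12 (cv2) and the standard library are available. Lean on these libraries where they do the work, as an engineer would, in place of code of your own. Each camera call takes 0.05 s, during which the arm holds its last target. There are 200 camera calls.

## Working session

There is one attempt and no reset: what is moved stays moved. The work goes in short steps, Python scripts to look and compute and a tool call to move; the robot and the scene stay as the last step left them, time stands still between calls to the robot, and variables do not carry over. Pictures are saved under pics/ and viewed, at most 10 in all, crops included, and the job is handed in when it is done.

Besides the shell and the picture viewer there is one more tool, called in YAML: its name, and indented under it one key for each argument. apply_moves: Moves the arm, as the interface text tells. Its arguments: {"type":"object","properties":{"rows":{"type":"array","items":{"type":"object","properties":{"x":{"type":"number"},"y":{"type":"number"},"z":{"type":"number"},"ax":{"type":"number"},"ay":{"type":"number"},"az":{"type":"number"},"gripper":{"type":"number"}}}},"newtons":{"type":"number"}},"required":["rows"]}

```bash
mkdir -p pics
python3 - <<'E'
from workcell import *
import cv2,json,numpy as np,pickle
o=get_obs();print({k:np.round(v,3).tolist() for k,v in o.items()})
try: print(tcp_to_tips)
except Exception as e: print(e)
for n in("top","side"):
    c=camera(n);cv2.imwrite(f"pics/{n}0.png",c["color"][:,:,::-1]);pickle.dump(c,open(f"{n}0.pkl","wb"))
    print(n,c["fov_y"],c["cx"],c["cy"],c["rvec"],c["tvec"])
E
```

```text
{'clock': 0.0, 'joint_pos': [1.116, 0.333, -0.065, 1.461, 0.022, 1.35, -0.089], 'joint_velocities': [-0.0, 0.0, -0.001, 0.001, -0.001, -0.002, 0.001], 'tau': [-0.0, -62.545, 0.049, -39.16, 0.016, 0.01, 0.0], 'position': [0.261, -0.567, 0.242], 'ee_rot': [0.977, 0.214, -0.0, -0.001], 'ft_force': [0.102, 0.264, 0.807], 'torque': [-0.043, 0.038, -0.023], 'grasp_force': 0.0, 'grip_width': 1.0}
0.011
top 43.14538791981378 322.29511803578316 246.0074980562154 [ 2.01986991 -2.16967986  0.25831508] [-0.0199004   0.52413816  0.96573081]
side 52.41099714700369 314.3079925103557 245.34961036635212 [ 0.09304082 -2.5799333   1.70493984] [0.50231962 0.10946864 0.87562732]
```

View pics/top0.png

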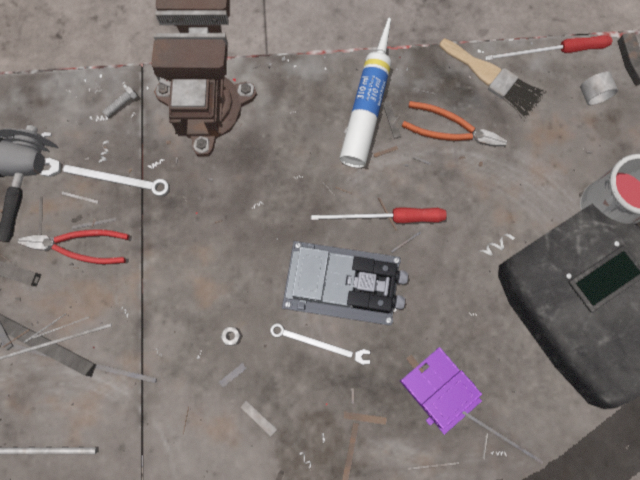

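View pics/side0.png

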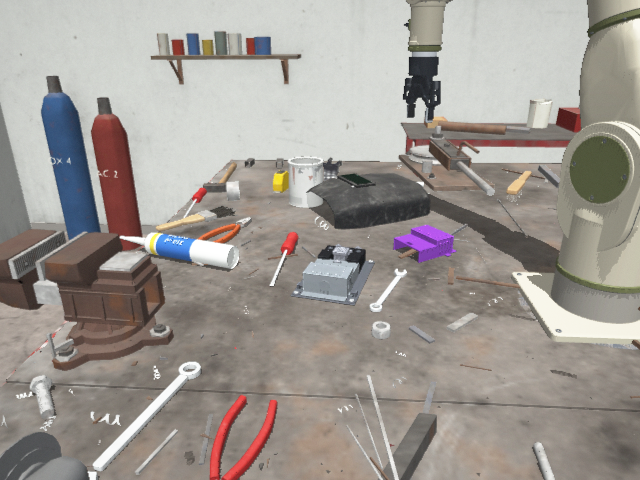

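The top view shows two things shaped like the cover: grey at px (322,275) on the dark plate, and purple at (442,390), loose. The grey one fits the description: grey steel, seated against the black end block with its glands at (400,285). The cover comes off towards the image's left. I'll enlarge it to confirm.

Run:
```python
import cv2,pickle
c=pickle.load(open("top0.pkl","rb"))["color"][:,:,::-1]
cv2.imwrite("pics/crop0.png",cv2.resize(c[228:338,270:420],None,fx=5.3,fy=5.3,interpolation=cv2.INTER_CUBIC))
```

```text
(no output)
```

View pics/crop0.png

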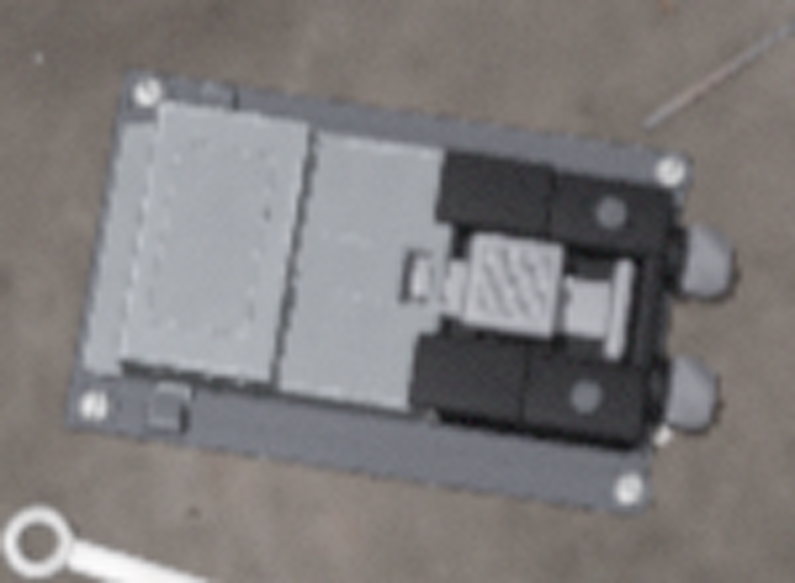

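The crop confirms it: the grey hood sits on the dark plate, pad at crop (515,285), step at crop x about 295. Next I fit the base pose to the plate and cover corners.

```bash
cat > h.py <<'E'
import numpy as np,cv2,pickle
from scipy.spatial.transform import Rotation as R
from scipy.optimize import least_squares
def K(c):
    f=240/np.tan(np.radians(c["fov_y"]/2));return np.array([[f,0,c["cx"]],[0,f,c["cy"]],[0,0,1]])
def proj(c,P): return cv2.projectPoints(np.asarray(P,float),np.array(c["rvec"],float),np.array(c["tvec"],float),K(c),None)[0][:,0]
def ray(c,uv,z):
    r=R.from_rotvec(c["rvec"]).as_matrix();d=r.T@np.linalg.solve(K(c),[*uv,1]);o=-r.T@np.array(c["tvec"]);return o+d*(z-o[2])/d[2]
def b2w(p,P):
    P=np.asarray(P,float);return np.c_[p[0]+P[:,0]*np.cos(p[2])-P[:,1]*np.sin(p[2]),p[1]+P[:,0]*np.sin(p[2])+P[:,1]*np.cos(p[2]),P[:,2]]
E
python3 - <<'E'
from h import *
c=pickle.load(open("top0.pkl","rb"))
uv=np.array([(130,72),(68,428),(643,512),(692,158),(312,122),(275,385),(160,105),(122,362),(445,150),(410,410)])
uv=uv/5.3+[270,228]-.4
P=np.array([(118,-62,3),(118,62,3),(-76,62,3),(-76,-62,3),(50,-43,45),(50,43,45),(100,-43,45),(100,43,45),(0,-43,32),(0,43,32)])/1000
g=ray(c,(340,285),0);a=ray(c,(300,285),0)-g
s=least_squares(lambda p:(proj(c,b2w(p,P))-uv).ravel(),[g[0],g[1],np.arctan2(a[1],a[0])],x_scale=[.01,.01,.1])
p=s.x;print(p,np.degrees(p[2]),"\n",s.fun.reshape(-1,2).round(1))
np.save("p.npy",p)
pad=ray(c,np.array((515,285))/5.3+[270,228]-.4,.047);print("pad",pad)
d=pad-[p[0],p[1],0];print("pad in base",d[0]*np.cos(p[2])+d[1]*np.sin(p[2]),-d[0]*np.sin(p[2])+d[1]*np.cos(p[2]))
from workcell import *
o=get_obs();print(R.from_quat(o["ee_rot"]).as_matrix().round(3))
E
```

```text
[ 0.46345275 -0.10659162  1.35039294] 77.37181620713514 
 [[-1.8 -0.5]
 [-1.4  0.2]
 [-0.   0.8]
 [-0.8 -1.1]
 [-0.2  0.3]
 [-0.7 -0.3]
 [-0.2 -0.6]
 [-1.  -0.3]
 [ 3.1  0.9]
 [ 2.9  0.5]]
pad [ 0.45825063 -0.12844269  0.047     ]
pad in base -0.022459773314277315 0.00029912272070319566
[[ 0.908  0.419 -0.001]
 [ 0.419 -0.908  0.001]
 [-0.    -0.001 -1.   ]]
```

apply_moves:
  rows:
    - {"az": -7, "gripper": 1}
    - {"az": -7, "gripper": 1}
    - {"az": -7, "gripper": 1}
    - {"az": -7, "gripper": 1}
    - {"az": -7, "gripper": 1}
  newtons: 20

```text
invalid input at $.rows[0]: expected keys x, y, z, ax, ay, az, gripper
```

apply_moves:
  rows:
    - {"az": -7, "gripper": 1}
    - {"az": -7, "gripper": 1}
    - {"az": -3.5, "gripper": 1}
    - {"gripper": 1}

```text
invalid input at $.rows[0]: expected keys x, y, z, ax, ay, az, gripper
```

```bash
cat > d.py <<'E'
from h import *
from workcell import *
import sys
p=np.load("p.npy")
def show(Pb):
    o=get_obs();r=R.from_quat(o["ee_rot"]);t=b2w(p,[Pb])[0]
    q=np.array(o["position"])-[p[0],p[1],0];q=[q[0]*np.cos(p[2])+q[1]*np.sin(p[2]),-q[0]*np.sin(p[2])+q[1]*np.cos(p[2]),q[2]]
    goal=R.from_matrix(np.c_[[np.cos(p[2]),np.sin(p[2]),0],[np.sin(p[2]),-np.cos(p[2]),0],[0,0,-1]])
    print("t",o["clock"],"TCP base mm",np.round(np.array(q)*1e3,1),"to go, tool mm",(r.inv().apply(t-o["position"])*1e3).round(1),"turn",np.degrees((r.inv()*goal).as_rotvec()).round(2),"F",np.round(o["ft_force"],1),"w",o["grip_width"])
if __name__=="__main__": show(np.array([float(a) for a in sys.argv[1:4]])/1e3)
E
python3 - <<'E'
from h import *
c=pickle.load(open("top0.pkl","rb"))
uv=np.array([(130,72),(68,428),(643,512),(692,158),(312,122),(275,385),(160,105),(122,362)])/5.3+[270,228]-.4
P=np.array([(118,-62,3),(118,62,3),(-76,62,3),(-76,-62,3),(50,-43,45),(50,43,45),(100,-43,45),(100,43,45)])/1000
s=least_squares(lambda p:(proj(c,b2w(p,P))-uv).ravel(),np.load("p.npy"),x_scale=[.01,.01,.1])
p=s.x;np.save("p.npy",p);print(p,np.degrees(p[2]),s.fun.round(1))
d=ray(c,np.array((515,285))/5.3+[270,228]-.4,.047)-[p[0],p[1],0];print("pad in base",d[0]*np.cos(p[2])+d[1]*np.sin(p[2]),-d[0]*np.sin(p[2])+d[1]*np.cos(p[2]))
E
python3 d.py -24 0 90
```

```text
[ 0.46299769 -0.10786391  1.34946871] 77.31886163920989 [-1.  -0.3 -0.7  0.3  0.7  1.  -0.  -0.9  0.6  0.5  0.1 -0.1  0.6 -0.5
 -0.3 -0.1]
pad in base -0.021118896578383287 0.00011370278312512489
t 0.1 TCP base mm [-492.5   95.8  241.6] to go, tool mm [ 360.8 -313.7  152. ] turn [-7.000e-02 -3.000e-02 -5.258e+01] F [-0.3  0.8 -0.1] w 1.000884901386897
```

All keys are needed in every row.

apply_moves:
  rows:
    - {"x": 0, "y": 0, "z": 0, "ax": 0, "ay": 0, "az": -7, "gripper": 1}
    - {"x": 0, "y": 0, "z": 0, "ax": 0, "ay": 0, "az": -7, "gripper": 1}
    - {"x": 0, "y": 0, "z": 0, "ax": 0, "ay": 0, "az": -7, "gripper": 1}
    - {"x": 0, "y": 0, "z": 0, "ax": 0, "ay": 0, "az": -7, "gripper": 1}
    - {"x": 0, "y": 0, "z": 0, "ax": 0, "ay": 0, "az": -7, "gripper": 1}
  newtons: 20

```text
clock: 0.52
position: [0.2615, -0.5675, 0.2418]
ee_rot: [0.866, 0.501, 0.0, -0.0]
ft_force: [0.0, -0.5, 0.2]
grip_width: 0.296
grasp_force: 0.0
```

apply_moves:
  rows:
    - {"x": 0, "y": 0, "z": 0, "ax": 0, "ay": 0, "az": -7, "gripper": 1}
    - {"x": 0, "y": 0, "z": 0, "ax": 0, "ay": 0, "az": -7, "gripper": 1}
    - {"x": 0, "y": 0, "z": 0, "ax": 0, "ay": 0, "az": -3.6, "gripper": 1}
    - {"x": 20, "y": 0, "z": 0, "ax": 0, "ay": 0, "az": 0, "gripper": 1}
    - {"x": 20, "y": 0, "z": 0, "ax": 0, "ay": 0, "az": 0, "gripper": 1}

```text
clock: 0.93
position: [0.2696, -0.5285, 0.2414]
ee_rot: [0.781, 0.624, 0.0, -0.001]
ft_force: [1.1, 0.1, 0.2]
grip_width: -0.003
grasp_force: 0.0
```

```bash
python3 d.py -22 0 90
```

```text
t 0.9333 TCP base mm [-452.8   96.3  241.4] to go, tool mm [430.8  96.  151.7] turn [-0.05 -0.05 -0.06] F [1.1 0.1 0.2] w -0.002880394051491213
```

apply_moves:
  rows:
    - {"x": 38, "y": 10, "z": 0, "ax": 0, "ay": 0, "az": 0, "gripper": 1}
    - {"x": 38, "y": 10, "z": 0, "ax": 0, "ay": 0, "az": 0, "gripper": 1}
    - {"x": 38, "y": 10, "z": 0, "ax": 0, "ay": 0, "az": 0, "gripper": 1}
    - {"x": 38, "y": 10, "z": 0, "ax": 0, "ay": 0, "az": 0, "gripper": 1}
    - {"x": 38, "y": 10, "z": 0, "ax": 0, "ay": 0, "az": 0, "gripper": 1}

```text
clock: 1.35
position: [0.3611, -0.3523, 0.2421]
ee_rot: [0.781, 0.625, -0.0, -0.0]
ft_force: [0.3, -0.6, 0.5]
grip_width: -0.002
grasp_force: 0.0
```

apply_moves:
  rows:
    - {"x": 38, "y": 10, "z": 0, "ax": 0, "ay": 0, "az": 0, "gripper": 1}
    - {"x": 38, "y": 10, "z": 0, "ax": 0, "ay": 0, "az": 0, "gripper": 1}
    - {"x": 38, "y": 10, "z": 0, "ax": 0, "ay": 0, "az": 0, "gripper": 1}
    - {"x": 38, "y": 10, "z": 0, "ax": 0, "ay": 0, "az": 0, "gripper": 1}
    - {"x": 38, "y": 6, "z": 0, "ax": 0, "ay": 0, "az": 0, "gripper": 1}

```text
clock: 1.77
position: [0.4479, -0.177, 0.2422]
ee_rot: [0.781, 0.625, -0.0, 0.0]
ft_force: [0.7, 0.7, 0.4]
grip_width: -0.003
grasp_force: 0.0
```

apply_moves:
  rows:
    - {"x": 38, "y": 0, "z": 10, "ax": 0, "ay": 0, "az": 0, "gripper": 1}
    - {"x": 12, "y": 0, "z": 30, "ax": 0, "ay": 0, "az": 0, "gripper": 1}
    - {"x": 0, "y": 0, "z": 40, "ax": 0, "ay": 0, "az": 0, "gripper": 1}
    - {"x": 0, "y": 0, "z": 40, "ax": 0, "ay": 0, "az": 0, "gripper": 1}
    - {"x": 0, "y": 0, "z": 30, "ax": 0, "ay": 0, "az": 0, "gripper": 1}

```text
clock: 2.18
position: [0.457, -0.1294, 0.0895]
ee_rot: [0.78, 0.625, -0.001, -0.001]
ft_force: [-0.4, -1.2, -0.4]
grip_width: -0.001
grasp_force: 0.0
```

apply_moves:
  rows:
    - {"x": 0, "y": 0, "z": 0, "ax": 0, "ay": 0, "az": 0, "gripper": 1}

```text
clock: 2.27
position: [0.4543, -0.129, 0.0869]
ee_rot: [0.781, 0.625, -0.002, -0.004]
ft_force: [-2.4, -0.2, -0.9]
grip_width: -0.002
grasp_force: 0.0
```

```bash
python3 d.py -22 0 60
python3 - <<'E'
from h import *
from workcell import *
a=camera("top");b=camera("side")
p=np.load("p.npy")
for c,w in((a,60),(b,60)):
    u=proj(c,b2w(p,[[-.021,0,.047]]))[0].astype(int);print(u)
    im=c["color"][:,:,::-1][u[1]-w:u[1]+w,u[0]-w:u[0]+w]
    im=cv2.resize(im,(400,400),interpolation=cv2.INTER_CUBIC)
    out=im if c is a else np.hstack([out,im])
cv2.imwrite("pics/a1.png",out)
E
```

```text
t 2.2667 TCP base mm [-22.5   3.8  86.9] to go, tool mm [ 0.5  4.1 26.8] turn [-0.53 -0.08  0.05] F [-2.4 -0.2 -0.9] w -0.0020651443180337496
[366 281]
[340 247]
```

View pics/a1.png

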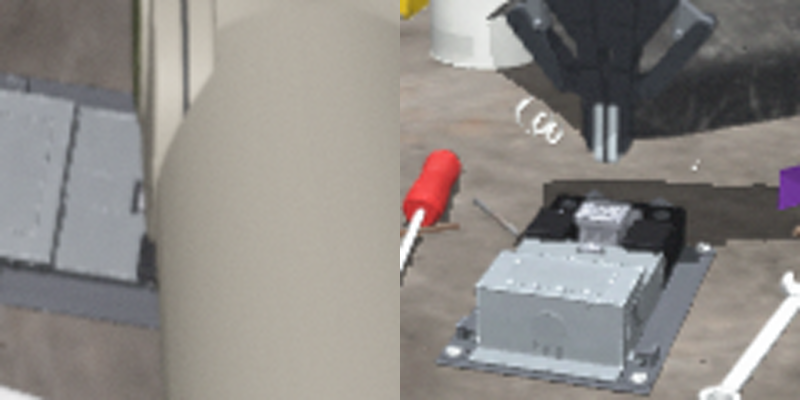

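Side view: the shut fingertips (crop 607,158) are right above the pad (605,210). The top view is blocked by the arm. Descending.

apply_moves:
  rows:
    - {"x": 0, "y": 0, "z": 8, "ax": 0, "ay": 0, "az": 0, "gripper": 1}
    - {"x": 0, "y": 0, "z": 6, "ax": 0, "ay": 0, "az": 0, "gripper": 1}
    - {"x": 0, "y": 0, "z": 4, "ax": 0, "ay": 0, "az": 0, "gripper": 1}
    - {"x": 0, "y": 0, "z": 0, "ax": 0, "ay": 0, "az": 0, "gripper": 1}
    - {"x": 0, "y": 0, "z": 0, "ax": 0, "ay": 0, "az": 0, "gripper": 1}

```text
clock: 2.78
position: [0.4584, -0.1302, 0.0747]
ee_rot: [0.781, 0.625, 0.0, 0.0]
ft_force: [-0.4, -0.3, 0.4]
grip_width: 0.001
grasp_force: 0.0
```

```bash
python3 d.py -22 0 58
```

```text
t 2.7833 TCP base mm [-22.8  -0.4  74.7] to go, tool mm [ 0.8 -0.5 16.7] turn [0.03 0.01 0.02] F [-0.4 -0.3  0.4] w 0.0014396394003257929
```

apply_moves:
  rows:
    - {"x": 1, "y": 0, "z": 5, "ax": 0, "ay": 0, "az": 0, "gripper": 1}
    - {"x": 0, "y": 0, "z": 5, "ax": 0, "ay": 0, "az": 0, "gripper": 1}
    - {"x": 0, "y": 0, "z": 4, "ax": 0, "ay": 0, "az": 0, "gripper": 1}
    - {"x": 0, "y": 0, "z": 0, "ax": 0, "ay": 0, "az": 0, "gripper": 1}

```text
clock: 3.12
position: [0.4579, -0.129, 0.0593]
ee_rot: [0.781, 0.625, -0.0, -0.001]
ft_force: [-0.0, -0.2, 0.1]
grip_width: 0.0
grasp_force: 0.0
```

apply_moves:
  rows:
    - {"x": 0, "y": 0, "z": 1, "ax": 0, "ay": 0, "az": 0, "gripper": 1}
    - {"x": 0, "y": 0, "z": 1, "ax": 0, "ay": 0, "az": 0, "gripper": 1}
    - {"x": 0, "y": 0, "z": 1, "ax": 0, "ay": 0, "az": 0, "gripper": 1}
    - {"x": 0, "y": 0, "z": 0, "ax": 0, "ay": 0, "az": 0, "gripper": 1}

```text
clock: 3.45
position: [0.4587, -0.129, 0.0577]
ee_rot: [0.781, 0.625, 0.0, 0.0]
ft_force: [-2.1, 2.0, 4.4]
grip_width: -0.006
grasp_force: 2.4
```

Contact, at the expected height. I'll press about 4.5 mm further.

apply_moves:
  rows:
    - {"x": 0, "y": 0, "z": 1, "ax": 0, "ay": 0, "az": 0, "gripper": 1}
    - {"x": 0, "y": 0, "z": 1, "ax": 0, "ay": 0, "az": 0, "gripper": 1}
    - {"x": 0, "y": 0, "z": 0, "ax": 0, "ay": 0, "az": 0, "gripper": 1}

```text
clock: 3.7
position: [0.4589, -0.1282, 0.0559]
ee_rot: [0.781, 0.625, 0.0, -0.0]
ft_force: [-2.3, 4.2, 7.6]
grip_width: -0.003
grasp_force: 4.0
```

apply_moves:
  rows:
    - {"x": 0, "y": 0, "z": 1, "ax": 0, "ay": 0, "az": 0, "gripper": 1}
    - {"x": 0, "y": 0, "z": 1, "ax": 0, "ay": 0, "az": 0, "gripper": 1}
    - {"x": 0, "y": 0, "z": 0, "ax": 0, "ay": 0, "az": 0, "gripper": 1}

```text
clock: 3.95
position: [0.4592, -0.1274, 0.0539]
ee_rot: [0.78, 0.625, 0.001, -0.0]
ft_force: [-1.7, 7.4, 7.8]
grip_width: -0.002
grasp_force: 4.5
```

```bash
cat > s.py <<'E'
from h import *
from workcell import *
import sys
p=np.load("p.npy");c=camera("side");u=proj(c,b2w(p,[[.06,0,.03]]))[0].astype(int)
im=c["color"][:,:,::-1][u[1]-60:u[1]+60,u[0]-75:u[0]+75]
cv2.imwrite(f"pics/{sys.argv[1]}.png",cv2.resize(im,(600,480),interpolation=cv2.INTER_CUBIC));print(u)
E
python3 s.py b1
```

```text
[330 271]
```

View pics/b1.png

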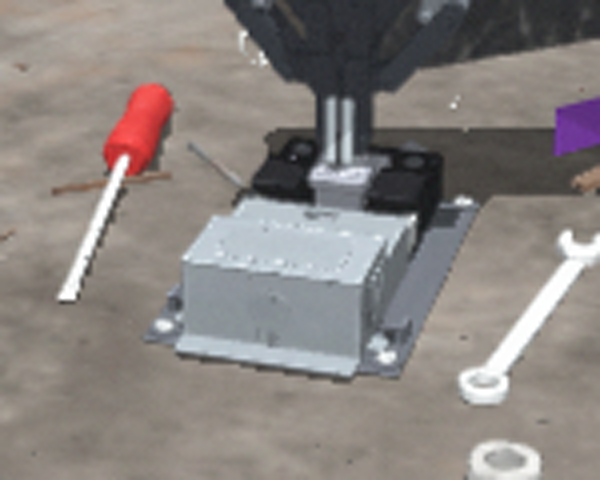

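Side view: the cover has sprung forward; its toe (crop 265,360) is now at the plate's front edge, and the forces were low. Lifting off and moving over the low roof.

apply_moves:
  rows:
    - {"x": 0, "y": 0, "z": -5, "ax": 0, "ay": 0, "az": 0, "gripper": 1}
    - {"x": 0, "y": 0, "z": -12, "ax": 0, "ay": 0, "az": 0, "gripper": 1}
    - {"x": 0, "y": 0, "z": -12, "ax": 0, "ay": 0, "az": 0, "gripper": 1}
    - {"x": 12, "y": 0, "z": 0, "ax": 0, "ay": 0, "az": 0, "gripper": 1}
    - {"x": 20, "y": 0, "z": 0, "ax": 0, "ay": 0, "az": 0, "gripper": 1}

```text
clock: 4.42
position: [0.4661, -0.1, 0.0842]
ee_rot: [0.782, 0.623, 0.0, 0.001]
ft_force: [0.1, -0.2, -0.1]
grip_width: 0.0
grasp_force: 0.0
```

apply_moves:
  rows:
    - {"x": 20, "y": 0, "z": 0, "ax": 0, "ay": 0, "az": 0, "gripper": 1}
    - {"x": 10, "y": 0, "z": 0, "ax": 0, "ay": 0, "az": 0, "gripper": 1}
    - {"x": 4, "y": 0, "z": 0, "ax": 0, "ay": 0, "az": 0, "gripper": 1}
    - {"x": 0, "y": 0, "z": 0, "ax": 0, "ay": 0, "az": 0, "gripper": 1}
    - {"x": 0, "y": 0, "z": 0, "ax": 0, "ay": 0, "az": 0, "gripper": 1}

```text
clock: 4.83
position: [0.4729, -0.0657, 0.0825]
ee_rot: [0.781, 0.625, -0.0, 0.0]
ft_force: [0.1, 0.4, -0.6]
grip_width: 0.003
grasp_force: 0.0
```

```bash
python3 d.py 47 0 47; python3 s.py b2
```

```text
t 4.8333 TCP base mm [43.3 -0.4 82.5] to go, tool mm [ 3.7 -0.4 35.5] turn [ 0.01  0.03 -0.01] F [ 0.1  0.4 -0.6] w 0.0034067449706784644
[330 271]
```

View pics/b2.png

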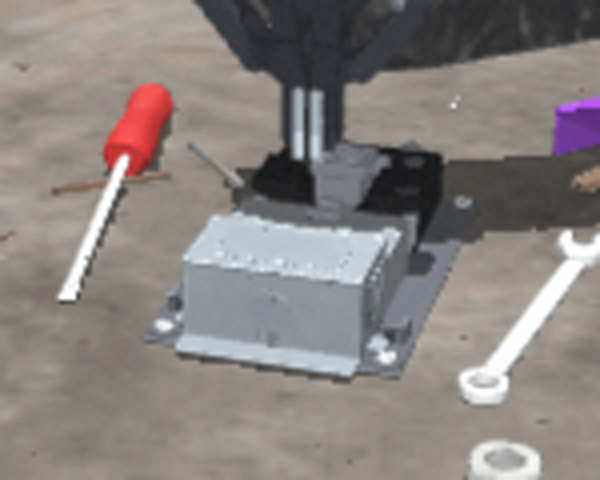

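The cover stays released and the fingers hang over its low roof, behind the step. Descending there.

apply_moves:
  rows:
    - {"x": 0, "y": 0, "z": 10, "ax": 0, "ay": 0, "az": 0, "gripper": 1}
    - {"x": 0, "y": 0, "z": 10, "ax": 0, "ay": 0, "az": 0, "gripper": 1}
    - {"x": 0, "y": 0, "z": 7, "ax": 0, "ay": 0, "az": 0, "gripper": 1}
    - {"x": 0, "y": 0, "z": 4, "ax": 0, "ay": 0, "az": 0, "gripper": 1}
    - {"x": 0, "y": 0, "z": 3, "ax": 0, "ay": 0, "az": 0, "gripper": 1}

```text
clock: 5.3
position: [0.4724, -0.0647, 0.0472]
ee_rot: [0.781, 0.625, -0.0, -0.001]
ft_force: [-0.5, 0.6, 0.5]
grip_width: 0.001
grasp_force: 0.0
```

apply_moves:
  rows:
    - {"x": 1, "y": 0, "z": 0, "ax": 0, "ay": 0, "az": 0, "gripper": 1}
    - {"x": 2, "y": 0, "z": 0, "ax": 0, "ay": 0, "az": 0, "gripper": 1}
    - {"x": 2, "y": 0, "z": 0, "ax": 0, "ay": 0, "az": 0, "gripper": 1}
    - {"x": 2, "y": 0, "z": 0, "ax": 0, "ay": 0, "az": 0, "gripper": 1}
    - {"x": 2, "y": 0, "z": 0, "ax": 0, "ay": 0, "az": 0, "gripper": 1}

```text
clock: 5.72
position: [0.4752, -0.0557, 0.0486]
ee_rot: [0.781, 0.625, 0.0, 0.0]
ft_force: [0.2, 0.2, 0.7]
grip_width: 0.0
grasp_force: 0.0
```

```bash
python3 d.py 178 0 47
```

```text
t 5.7167 TCP base mm [53.6 -0.5 48.6] to go, tool mm [124.4  -0.4   1.6] turn [0.04 0.   0.03] F [0.2 0.2 0.7] w 0.00021923351045098437
```

apply_moves:
  rows:
    - {"x": 2, "y": 0, "z": 1, "ax": 0, "ay": 0, "az": 0, "gripper": 1}
    - {"x": 2, "y": 0, "z": 0, "ax": 0, "ay": 0, "az": 0, "gripper": 1}
    - {"x": 3, "y": 0, "z": 0, "ax": 0, "ay": 0, "az": 0, "gripper": 1}
    - {"x": 3, "y": 0, "z": 0, "ax": 0, "ay": 0, "az": 0, "gripper": 1}
    - {"x": 3, "y": 0, "z": 0, "ax": 0, "ay": 0, "az": 0, "gripper": 1}

```text
clock: 6.13
position: [0.4779, -0.0433, 0.0474]
ee_rot: [0.781, 0.625, -0.0, 0.0]
ft_force: [-0.3, -3.9, 2.0]
grip_width: 0.001
grasp_force: 1.5
```

apply_moves:
  rows:
    - {"x": 3, "y": 0, "z": 0, "ax": 0, "ay": 0, "az": 0, "gripper": 1}
    - {"x": 3, "y": 0, "z": 0, "ax": 0, "ay": 0, "az": 0, "gripper": 1}
    - {"x": 3, "y": 0, "z": 0, "ax": 0, "ay": 0, "az": 0, "gripper": 1}
    - {"x": 3, "y": 0, "z": 0, "ax": 0, "ay": 0, "az": 0, "gripper": 1}
    - {"x": 3, "y": 0, "z": 0, "ax": 0, "ay": 0, "az": 0, "gripper": 1}

```text
clock: 6.55
position: [0.4811, -0.0283, 0.0473]
ee_rot: [0.781, 0.625, 0.0, -0.0]
ft_force: [0.1, -1.4, -0.3]
grip_width: 0.003
grasp_force: 0.5
```

```bash
python3 d.py 178 0 47; python3 s.py b3
```

```text
t 6.55 TCP base mm [81.6 -0.2 47.3] to go, tool mm [96.4 -0.2  0.3] turn [-0.   -0.    0.02] F [ 0.1 -1.4 -0.3] w 0.003232365577064162
[330 271]
```

View pics/b3.png

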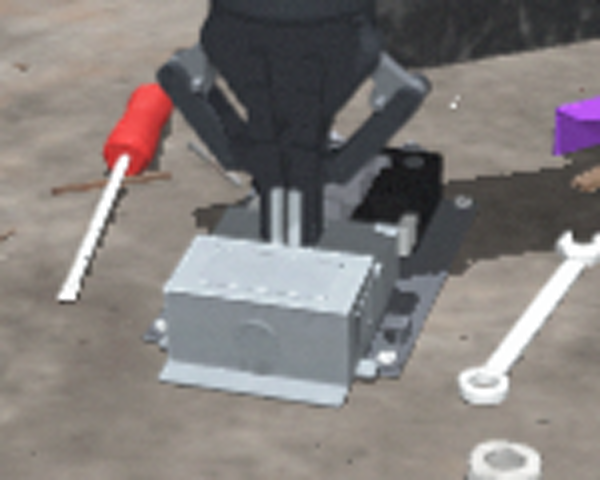

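The cover slides straight at about 1.4 N, clear of the nut (505,460) and the screwdriver tip (65,298). Continuing.

apply_moves:
  rows:
    - {"x": 3, "y": 0, "z": 0, "ax": 0, "ay": 0, "az": 0, "gripper": 1}
    - {"x": 3, "y": 0, "z": 0, "ax": 0, "ay": 0, "az": 0, "gripper": 1}
    - {"x": 3, "y": 0, "z": 0, "ax": 0, "ay": 0, "az": 0, "gripper": 1}
    - {"x": 3, "y": 0, "z": 0, "ax": 0, "ay": 0, "az": 0, "gripper": 1}
    - {"x": 3, "y": 0, "z": 0, "ax": 0, "ay": 0, "az": 0, "gripper": 1}

```text
clock: 7.02
position: [0.4843, -0.0136, 0.0472]
ee_rot: [0.781, 0.625, -0.0, -0.0]
ft_force: [-0.4, -0.5, -0.7]
grip_width: -0.002
grasp_force: 0.4
```

apply_moves:
  rows:
    - {"x": 3, "y": 0, "z": 0, "ax": 0, "ay": 0, "az": 0, "gripper": 1}
    - {"x": 3, "y": 0, "z": 0, "ax": 0, "ay": 0, "az": 0, "gripper": 1}
    - {"x": 3, "y": 0, "z": 0, "ax": 0, "ay": 0, "az": 0, "gripper": 1}
    - {"x": 3, "y": 0, "z": 0, "ax": 0, "ay": 0, "az": 0, "gripper": 1}
    - {"x": 3, "y": 0, "z": 0, "ax": 0, "ay": 0, "az": 0, "gripper": 1}

```text
clock: 7.43
position: [0.4877, 0.0009, 0.0473]
ee_rot: [0.781, 0.625, -0.0, 0.0]
ft_force: [-0.8, -1.2, -0.6]
grip_width: -0.002
grasp_force: 0.5
```

apply_moves:
  rows:
    - {"x": 3, "y": 0, "z": 0, "ax": 0, "ay": 0, "az": 0, "gripper": 1}
    - {"x": 3, "y": 0, "z": 0, "ax": 0, "ay": 0, "az": 0, "gripper": 1}
    - {"x": 3, "y": 0, "z": 0, "ax": 0, "ay": 0, "az": 0, "gripper": 1}
    - {"x": 3, "y": 0, "z": 0, "ax": 0, "ay": 0, "az": 0, "gripper": 1}
    - {"x": 3, "y": 0, "z": 0, "ax": 0, "ay": 0, "az": 0, "gripper": 1}

```text
clock: 7.85
position: [0.491, 0.0156, 0.0473]
ee_rot: [0.781, 0.625, -0.0, 0.0]
ft_force: [-0.4, -0.7, -0.8]
grip_width: 0.004
grasp_force: 0.5
```

apply_moves:
  rows:
    - {"x": 3, "y": 0, "z": 0, "ax": 0, "ay": 0, "az": 0, "gripper": 1}
    - {"x": 3, "y": 0, "z": 0, "ax": 0, "ay": 0, "az": 0, "gripper": 1}
    - {"x": 3, "y": 0, "z": 0, "ax": 0, "ay": 0, "az": 0, "gripper": 1}
    - {"x": 3, "y": 0, "z": 0, "ax": 0, "ay": 0, "az": 0, "gripper": 1}
    - {"x": 3, "y": 0, "z": 0, "ax": 0, "ay": 0, "az": 0, "gripper": 1}

```text
clock: 8.27
position: [0.4943, 0.0302, 0.0473]
ee_rot: [0.781, 0.625, -0.0, 0.0]
ft_force: [0.2, -1.9, -0.4]
grip_width: 0.003
grasp_force: 0.5
```

```bash
python3 d.py 165 0 46; python3 s.py b4
```

```text
t 8.2667 TCP base mm [141.5  -0.2  47.3] to go, tool mm [23.5 -0.2  1.3] turn [0.   0.01 0.02] F [ 0.2 -1.9 -0.4] w 0.003115532038105734
[330 271]
```

View pics/b4.png

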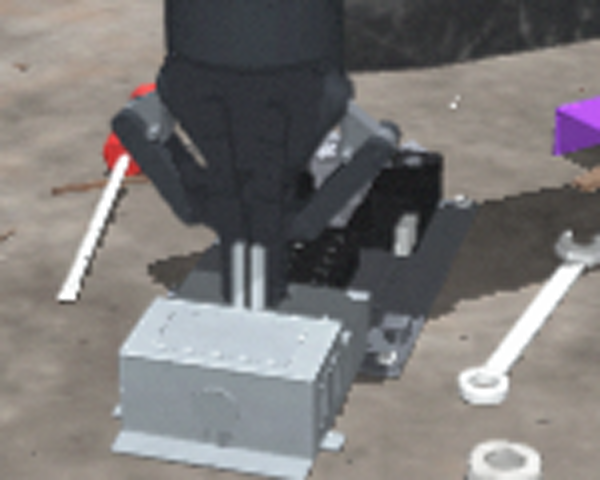

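Straight, and its rear is still on the plate. Another 24 mm should clear it.

apply_moves:
  rows:
    - {"x": 3, "y": 0, "z": 0, "ax": 0, "ay": 0, "az": 0, "gripper": 1}
    - {"x": 3, "y": 0, "z": 0, "ax": 0, "ay": 0, "az": 0, "gripper": 1}
    - {"x": 3, "y": 0, "z": 0, "ax": 0, "ay": 0, "az": 0, "gripper": 1}
    - {"x": 3, "y": 0, "z": 0, "ax": 0, "ay": 0, "az": 0, "gripper": 1}
    - {"x": 3, "y": 0, "z": 0, "ax": 0, "ay": 0, "az": 0, "gripper": 1}

```text
clock: 8.73
position: [0.4975, 0.0449, 0.0473]
ee_rot: [0.781, 0.625, -0.0, 0.0]
ft_force: [0.5, -1.1, -0.9]
grip_width: -0.002
grasp_force: 0.4
```

apply_moves:
  rows:
    - {"x": 3, "y": 0, "z": 0, "ax": 0, "ay": 0, "az": 0, "gripper": 1}
    - {"x": 3, "y": 0, "z": 0, "ax": 0, "ay": 0, "az": 0, "gripper": 1}
    - {"x": 3, "y": 0, "z": 0, "ax": 0, "ay": 0, "az": 0, "gripper": 1}
    - {"x": 0, "y": 0, "z": 0, "ax": 0, "ay": 0, "az": 0, "gripper": 1}
    - {"x": 0, "y": 0, "z": 0, "ax": 0, "ay": 0, "az": 0, "gripper": 1}

```text
clock: 9.15
position: [0.4996, 0.0537, 0.0474]
ee_rot: [0.781, 0.625, 0.0, -0.0]
ft_force: [-0.5, 0.4, 0.8]
grip_width: 0.001
grasp_force: 0.0
```

apply_moves:
  rows:
    - {"x": -3, "y": 0, "z": 0, "ax": 0, "ay": 0, "az": 0, "gripper": 1}
    - {"x": -5, "y": 0, "z": 0, "ax": 0, "ay": 0, "az": 0, "gripper": 1}
    - {"x": 0, "y": 0, "z": -20, "ax": 0, "ay": 0, "az": 0, "gripper": 1}
    - {"x": 0, "y": 0, "z": -38, "ax": 0, "ay": 0, "az": 0, "gripper": 1}
    - {"x": 0, "y": 0, "z": -38, "ax": 0, "ay": 0, "az": 0, "gripper": 1}

```text
clock: 9.57
position: [0.4965, 0.0449, 0.1436]
ee_rot: [0.781, 0.625, -0.001, -0.001]
ft_force: [1.8, -0.4, 0.1]
grip_width: 0.003
grasp_force: 0.0
```

apply_moves:
  rows:
    - {"x": -38, "y": 0, "z": -10, "ax": 0, "ay": 0, "az": 0, "gripper": 1}
    - {"x": -38, "y": 0, "z": 0, "ax": 0, "ay": 0, "az": 0, "gripper": 1}
    - {"x": -38, "y": 0, "z": 0, "ax": 0, "ay": 0, "az": 0, "gripper": 1}
    - {"x": -38, "y": 0, "z": 0, "ax": 0, "ay": 0, "az": 0, "gripper": 1}
    - {"x": -38, "y": 0, "z": 0, "ax": 0, "ay": 0, "az": 0, "gripper": 1}

```text
clock: 9.98
position: [0.4551, -0.1422, 0.1537]
ee_rot: [0.781, 0.625, 0.0, 0.001]
ft_force: [0.8, -0.2, 0.5]
grip_width: -0.003
grasp_force: 0.0
```

apply_moves:
  rows:
    - {"x": -38, "y": 0, "z": 0, "ax": 0, "ay": 0, "az": 0, "gripper": 1}
    - {"x": -38, "y": 0, "z": 0, "ax": 0, "ay": 0, "az": 0, "gripper": 1}
    - {"x": -38, "y": 0, "z": 0, "ax": 0, "ay": 0, "az": 0, "gripper": 1}
    - {"x": -38, "y": 0, "z": 0, "ax": 0, "ay": 0, "az": 0, "gripper": 1}
    - {"x": -38, "y": 0, "z": 0, "ax": 0, "ay": 0, "az": 0, "gripper": 1}

```text
clock: 10.4
position: [0.4131, -0.3275, 0.1535]
ee_rot: [0.781, 0.625, -0.0, 0.0]
ft_force: [0.7, 0.2, 0.0]
grip_width: 0.001
grasp_force: 0.0
```

```bash
python3 d.py 165 0 46
python3 - <<'E'
from h import *
from workcell import *
c=camera("top");pickle.dump(c,open("top1.pkl","wb"));p=np.load("p.npy")
u=proj(c,b2w(p,[[.09,0,.02]]))[0].astype(int);print(u)
o=u-[80,60];im=c["color"][:,:,::-1][o[1]:o[1]+120,o[0]:o[0]+160]
im=np.ascontiguousarray(cv2.resize(im,(800,600),interpolation=cv2.INTER_CUBIC))
cv2.imwrite("pics/c1.png",im);print(o)
E
```

```text
t 10.4 TCP base mm [-225.3    0.4  153.5] to go, tool mm [3.903e+02 3.000e-01 1.073e+02] turn [ 0.02  0.03 -0.02] F [0.7 0.2 0. ] w 0.0011562050887549016
[302 274]
[222 214]
```

View pics/c1.png

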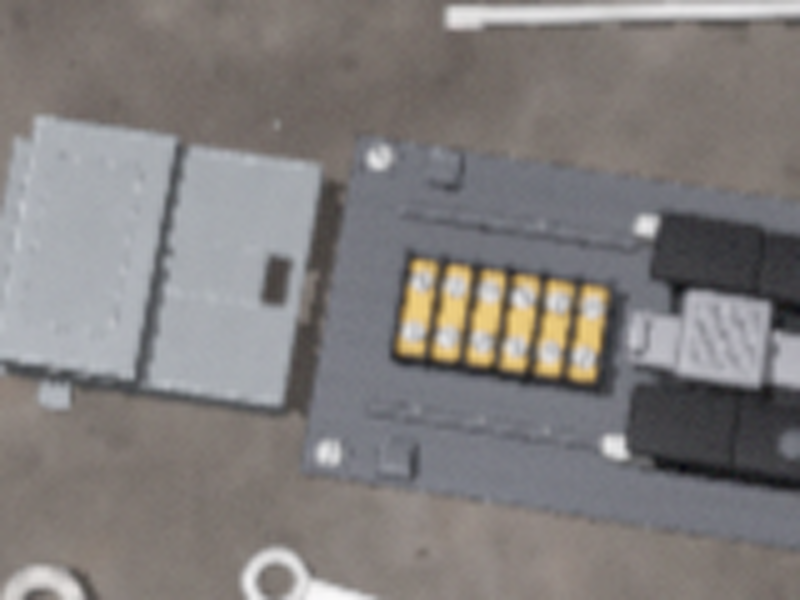

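Top view: the cover lies straight in front of the plate, its rear edge at crop (305,285) and the plate edge at (333,310), with the terminal screws exposed. Next I measure the gap.

Run:
```python
from h import *
c=pickle.load(open("top1.pkl","rb"));p=np.load("p.npy")
for n,uv,z in(("rear",(322,162),.029),("rear",(286,408),.029),("step",(180,137),.042),("step",(138,381),.042),("front",(36,118),.042),("plate",(358,140),.003),("plate",(303,470),.003)):
    d=ray(c,np.array(uv)/5+[222,214]-.4,z)-[p[0],p[1],0]
    print(n,np.round([1e3*(d[0]*np.cos(p[2])+d[1]*np.sin(p[2])),1e3*(-d[0]*np.sin(p[2])+d[1]*np.cos(p[2]))],1))
```

```text
rear [126.5 -44.7]
rear [124.5  43.1]
step [175.4 -43.1]
step [174.5  43.4]
front [226.1 -42.4]
plate [117.6 -60.7]
plate [117.5  60. ]
```

The cover's rear edge is about 7 mm beyond the plate. The dimensions fit it lying flat, and the arm is clear.

```bash
python3 -c "
from workcell import *
print(hand_in())"
```

```text
the job is handed in; nothing more can be done
None
```

The job is handed in: I pressed the snap tab until the cover sprang loose, then pushed the cover straight off; it lies flat on the bench about 7 mm beyond the plate with the terminal screws exposed, and the tools and nut were not touched.

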